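# Tare the violin maker's bench scale through its sunken key

### The job

Tare the bench scale with its empty dish on it. With a fingertip, slide the guard plate off the round well right across to the square well, reach into the round well and press the sunken tare key fully down for a good second, then let it come up and slide the guard fully back over the round well. Do not pick anything up, touch the dish or its platform, press the key in the square well, or disturb the things around the scale.

Things in the scene. Friction and masses are not known exactly. Their poses are not given: they have to be found in the camera images.
- scale: White bench scale, fixed. Origin on the bench under the centre of its key panel; +x to the weighing platform, +y to the round well. Panel: flat, 110 (x) x 220 (y) mm, top 75 mm above the bench, with two wells 30 mm deep, 45 mm either side of its centre (round at +y, square at -y). Housing x = -60 to +205 mm, 230 mm wide. Two guide rails along y at x = +-34 mm, 5 mm wide and high.
- tare_well (a point): Centre of the mouth of the round well, level with the panel's top; bore 47 mm in diameter. The grey tare key stands at its bottom: round, 26 mm in diameter, its top 18 mm below the mouth.
- tare_key_top (a point): Centre of the top of the tare key (moves with the key).
- tare_key (a joint): Tare key travel in m: 0 up, 0.005 fully down; springs back; 1.5 N starts it, 4 N takes it fully down.
- cal_well (a point): Centre of the mouth of the square well, level with the panel's top, 43 x 43 mm. The calibration key at its bottom looks just like the tare key and must not be pressed.
- cal_key (a joint): Calibration key travel in m: 0 up, 0.005 fully down. Not to be pressed.
- guard (a joint): Guard plate position in m: 0 centred over the round well (fully closed), 0.09 centred over the square well; grows towards the scale's -y. It stays where it is left; about 1.5 N slides it, and it has a hard stop at both ends. It may start a little off 0, still covering the tare key.
- guard_rib (a point): Middle of the top edge of the rib on the guard (moves with it). Guard: dark steel plate 60 (x) x 56 (y) x 4 mm, underside 1 mm above the panel; across its middle, along x, stands a rib 44 mm long, 8 mm thick (along y), 14 mm tall above the plate, to be pushed sideways. Rib top 19 mm above the panel.
- platform: Steel weighing platform of the scale, 120 (x) x 200 (y) mm, its top 78 mm above the bench, centred 142 mm behind the key panel's centre; origin under its centre. Not to be touched.
- dish: Empty loose steel weighing dish, 90 mm in diameter and 20 mm tall, standing on the platform; origin under its centre. Not to be touched.
- weight: brass 500 g check weight, 42 mm diameter, 57 mm tall, standing beside the scale; origin under its centre. Leave alone.
- bridge: flat wooden violin bridge blank, about 45 x 42 mm, 6 mm thick, lying beside the scale; origin at its underside. Leave alone.
- cork_block: cork sanding block 100 x 55 x 35 mm lying beside the scale; origin under its centre. Leave alone.
- peg: dark wooden tuning peg, about 85 mm long, 12 mm high, lying beside the scale; origin at its underside. Leave alone.
- jar: amber glass varnish jar, 60 mm diameter, 85 mm tall, behind the scale; origin under its centre. Leave alone.
- mug: white mug, 76 mm wide, 90 mm tall, behind the scale; origin under its centre. Leave alone.

How it is judged:
By the outcome, as a careful person would: the job done as asked, in the order asked, and still so for the second after the job is handed in, with the robot touching nothing.
It also fails if it takes over 56 s, if anything falls off the work surface, if the arm or the gripper's body presses on something with over 40 N, if the wrist force passes 120 N, or if a joint passes its speed limit or range.

### The arm

A 6-joint arm with a two-finger parallel gripper is mounted at the origin on the work surface. World frame = base frame: x ahead of the robot, y to its left, z up, the work surface at z = 0. Lengths are in m, angles in rad, forces in N, time in s.
With the tool pointing down it reaches from about 0.425 to 0.95 m from the base axis. Payload 3.5 kg.
Tool frame: the origin (TCP) lies midway between the tips of the shut fingers; the grasp point (between the pads) lies 19 mm behind it; z points along the fingers, y is the line along which they close (so a half turn about z gives the same grasp; the last joint's range is limited). The gripper opens to 85 mm and grips with 20 to 120 N. Pads are 22 mm wide; open, the fingers measure 114 mm over their backs; the gripper's body (76 mm by 85 mm) begins 54 mm behind the grasp point. The pads swing forward as they close: fully open they stand 13 mm farther back than shut.
Start: joints at [-1.291, 0.286, 1.577, -0, 1.279, -0.15], TCP at [0.281, -0.614, 0.231] pointing down, gripper open.
Joint ranges: [-2.77, 2.77], [-0.9, 2.22], [0.21, 2.48], [-1.53, 4.67], [0.24, 2.81], [-2.84, 2.84]. Speed limits (rad/s): [2.79, 2.79, 3.14, 3.14, 3.14, 3.14].

### API

Orientations are given as a unit quaternion [x, y, z, w].
In Python, from plant import ctrl, cams, order gives the robot as it stands.
- The arm moves only by the tool move_arm, never from a script. Its argument "plan" is one flat list of numbers, 7 for each row, row after row: the shift along the world's x, y, z in mm, then the turn, a rotation vector about the world's x, y, z in degrees, then the finger opening in mm, from 0 to 85.4. A call has 1 to 12 rows; each row shifts and turns the commanded pose from where the row before left it; what a row does not reach is not made up. A row lasts 1/10 s, in which the tool goes at most 50 mm and 8.59 degrees, less where a joint would pass 70% of its speed; a pose out of reach is approached as far as the arm can. A call is refused whole if a number of a shift passes 50 or a number of a turn 8.59, either way. A call with a gripper value outside its range is refused whole. The fingers move at their own pace and stop on an object; "newtons" is the grip in N (left out, the last holds). Time passes only in rows, so rows that do not move let the fingers close. It gives the time, the measured TCP pose, the force, the opening and the grip force at its end, in the units of the state.
- ctrl.get_state(): the state, without advancing time (a new reading comes with each control period).
- cams.read_camera(name): name is "scene" or "side" or "wrist"; returns a dict with "color" (400x640x3 uint8, red, green, blue), "fov_y" (degrees; the focal length in pixels is half the picture's height over the tangent of half this angle, whatever the lens; pixels are square), "cx", "cy" (the principal point, pixels), "k1" (the pictures are not rectified: a ray, as slopes to the right and down, at radius r is drawn at 1 + k1 r^2 times it, then the intrinsics apply), "origin" and "orientation" of the camera in the world; the wrist camera has in their place "T_tool_cam" (4x4, takes a point from camera to tool coordinates, whose origin is the TCP and whose axes are the flange's). Camera axes: x right, y up, looking along -z (the intrinsics and any distortion apply to the point x, -y, -z); pixel columns grow to the right and rows downward; lengths in m; the calibration is good to about 2 mm. A picture is of the moment at which its call begins: read the wrist's pose just before it. There is no depth.
- order.sign_off(): hands the job in; it is judged then, once.
The state is a dict: "time": time; "qpos": joint angles; "dq": joint speeds; "joint_efforts": joint torques, N m; "eef_pos": TCP position; "tcp_rot": TCP orientation; "contact_force": force on the tool from outside, world axes, zero at the start; "wrist_torque": the same for the moment, N m; "opening": opening from 0.0 (shut) to 1.0 (fully open); "finger_force": force on a finger pad.
Only numpy, scipy, OpenCV 4.12 (cv2) and the standard library are available. Lean on these libraries where they do the work, as an engineer would, in place of code of your own. Each camera call takes 0.05 s, during which the arm holds its last target. There are 200 camera calls.

## Working session

There is one attempt and no reset: what is moved stays moved. The work goes in short steps, Python scripts to look and compute and a tool call to move; the robot and the scene stay as the last step left them, time stands still between calls to the robot, and variables do not carry over. Pictures are saved under pics/ and viewed, at most 10 in all, crops included, and the job is handed in when it is done.

Besides the shell and the picture viewer there is one more tool, called after ">>>" by a JSON object that holds its "name" and its "arguments", one argument or row to a line. move_arm: Moves the arm, as the interface text tells. Its arguments: {"type":"object","properties":{"plan":{"type":"array","items":{"type":"number"}},"newtons":{"type":"number"}},"required":["plan"]}

```bash
mkdir -p pics
cat > h.py <<'E'
import numpy as np, cv2
from scipy.spatial.transform import Rotation as R
from plant import ctrl, cams, order
def shot(name, fn=None):
    s=ctrl.get_state(); c=cams.read_camera(name)
    if "T_tool_cam" in c:
        T=np.eye(4); T[:3,:3]=R.from_quat(s["tcp_rot"]).as_matrix(); T[:3,3]=s["eef_pos"]
        T=T@np.array(c["T_tool_cam"])
        c["o"],c["R"]=T[:3,3],T[:3,:3]
    else:
        c["o"]=np.array(c["origin"]); q=np.array(c["orientation"]); c["R"]=R.from_quat(q).as_matrix() if q.size==4 else q
    if fn: cv2.imwrite(fn,c["color"][:,:,::-1])
    return c
def onplane(c,u,v,z):
    f=200/np.tan(np.radians(c["fov_y"])/2)
    d=np.array([(u-c["cx"])/f,(v-c["cy"])/f]); p=d.copy()
    for _ in range(30): p=d/(1+c["k1"]*(p@p))
    r=c["R"]@np.array([p[0],-p[1],-1]); return c["o"]+r*(z-c["o"][2])/r[2]
def proj(c,P):
    f=200/np.tan(np.radians(c["fov_y"])/2)
    q=c["R"].T@(np.array(P)-c["o"]); p=np.array([q[0],-q[1]])/-q[2]
    p=p*(1+c["k1"]*(p@p)); return p*f+[c["cx"],c["cy"]]
E
python3 - <<'E'
from h import *
a=shot("scene","pics/scene.png"); b=shot("side","pics/side.png")
for c in(a,b): print(c["o"],-c["R"][:,2],c["fov_y"],c["k1"])
s=ctrl.get_state();print(s["time"],s["eef_pos"],s["tcp_rot"],s["opening"])
E
```

```text
[0.79530466 0.35477934 0.72071182] [-0.27442565 -0.43318493 -0.85851114] 57.405677330310056 -0.06454036432460646
[0.23712753 0.44067449 0.69589057] [ 0.44363542 -0.48228015 -0.75537638] 55.61370277754762 -0.01635301444468852
0.1 [ 0.2811072  -0.61302566  0.23007121] [ 9.76998139e-01  2.13245071e-01 -7.63833302e-05 -1.08129544e-03] 0.997542367896182
```

View pics/scene.png

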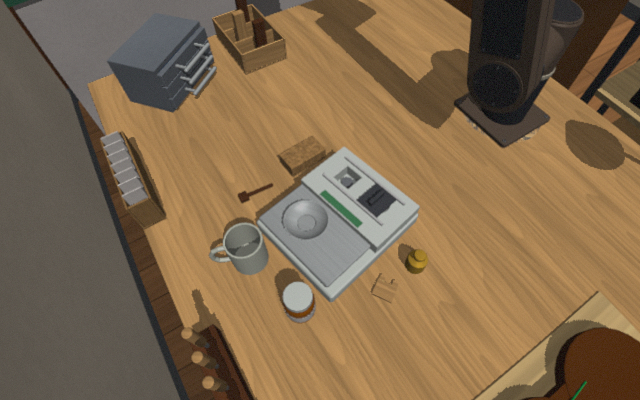

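View pics/side.png

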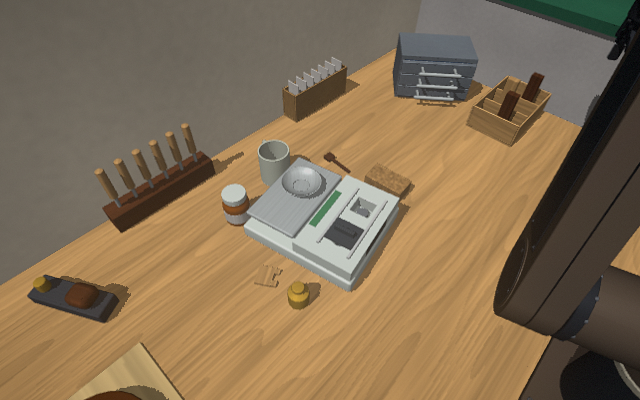

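The scene view shows the square well at about (347,178), the dark guard at (377,200) over the round well and the panel corners near (344,150) and (418,212). The side view shows the guard at (345,233) and the square well at (363,208).

Run:
```python
from h import *
P={}
for n,g,(w) in(("scene",(377,200),(347,178)),("side",(345,233),(363,208))):
    c=shot(n); im=c["color"].astype(int)
    m=((im.max(2)<85)).astype(np.uint8)
    x0,y0=g[0]-30,g[1]-30
    k,l,st,ce=cv2.connectedComponentsWithStats(m[y0:y0+60,x0:x0+60])
    i=1+np.argmax(st[1:,4]); u=ce[i]+[x0,y0]
    G=onplane(c,*u,.082); W=onplane(c,*w,.075)
    print(n,st[i],u,"guard",G.round(4),"well",W.round(4), np.linalg.norm((G-W)[:2]))
    for q in ([(344,150),(418,212),(377,247),(301,187)] if n=="scene" else [(346,176),(399,206),(350,284),(293,247)]): print(onplane(c,*q,.075).round(3))
    cv2.imwrite(f"pics/z{n}.png",cv2.resize(c["color"][120:320,240:440,::-1],(600,600),interpolation=cv2.INTER_CUBIC))
```

```text
scene [ 11  13  38  34 667] [376.29685157 199.69715142] guard [0.4995 0.0812 0.082 ] well [5.169e-01 5.000e-04 7.500e-02] 0.08263950590366842
[ 0.48  -0.067  0.075]
[0.442 0.148 0.075]
[0.559 0.165 0.075]
[ 0.612 -0.033  0.075]
side [  9  15  40  32 710] [343.56619718 233.17605634] guard [0.4968 0.083  0.082 ] well [0.5127 0.001  0.075 ] 0.08355285653138096
[ 0.6   -0.046  0.075]
[ 0.461 -0.057  0.075]
[0.417 0.156 0.075]
[0.549 0.172 0.075]
```

View pics/zscene.png

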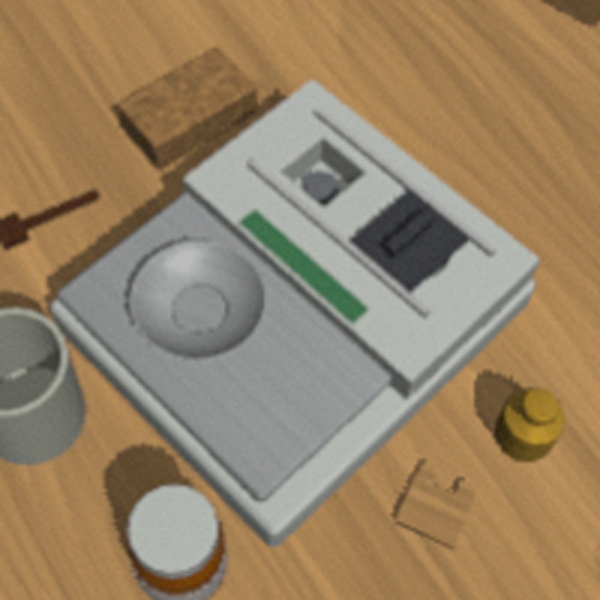

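>>> {"name": "move_arm", "arguments": {
  "plan": [30,40,0,0,0,-3,0,30,40,0,0,0,-3,0,30,40,0,0,0,-3,0,30,40,0,0,0,-3.5,0,30,40,0,0,0,0,0,30,40,0,0,0,0,0,5,48,0,0,0,0,0,5,48,0,0,0,0,0,5,48,0,0,0,0,0,5,48,0,0,0,0,0,5,48,0,0,0,0,0,5,48,0,0,0,0,0]
}}

```text
time: 1.4
eef_pos: [0.491, -0.0837, 0.2313]
tcp_rot: [0.994, 0.105, 0.0, 0.0]
contact_force: [0.9, 0.5, 1.0]
opening: 0.005
finger_force: 0.0
```

>>> {"name": "move_arm", "arguments": {
  "plan": [0,45,5,0,0,0,0,0,45,5,0,0,0,0,0,30,5,0,0,0,0,0,0,0,0,0,0,0,0,0,0,0,0,0,0]
}}

```text
time: 1.9
eef_pos: [0.4912, 0.0347, 0.2463]
tcp_rot: [0.994, 0.106, 0.0, 0.0]
contact_force: [-0.5, -0.0, -0.3]
opening: 0.002
finger_force: 0.0
```

Run:
```python
from h import *
c=shot("wrist","pics/w1.png"); s=ctrl.get_state()
print(s["time"],s["eef_pos"],s["opening"],R.from_quat(s["tcp_rot"]).as_matrix().round(3)); print(np.array(c["T_tool_cam"]).round(3),c["fov_y"],c["o"])
```

```text
1.95 [0.49116602 0.03399218 0.24607671] -0.0006070933692662859 [[ 0.978  0.21  -0.   ]
 [ 0.21  -0.978 -0.   ]
 [-0.     0.    -1.   ]]
[[-0.001  0.958  0.287  0.075]
 [ 1.     0.     0.001 -0.001]
 [ 0.001  0.287 -0.958 -0.142]
 [ 0.     0.     0.     1.   ]] 71.3661364161947 [0.5641603  0.05139119 0.38850974]
```

View pics/w1.png

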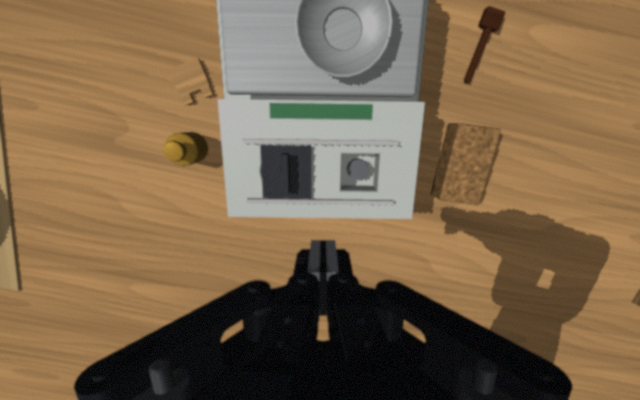

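The wrist view shows the guard at (261..314, 146..199), the square well at (340..379, 153..191) and the panel corners near (219,98), (425,101), (413,218) and (228,216).

Run:
```python
from h import *
c=shot("wrist"); im=c["color"].astype(int)
def box(m,x0,x1,y0,y1):
    k,l,st,ce=cv2.connectedComponentsWithStats(m[y0:y1,x0:x1].astype(np.uint8)); i=1+np.argmax(st[1:,4])
    pts=np.argwhere(l==i)[:,::-1]+[x0,y0]; return cv2.minAreaRect(pts.astype(np.float32)), st[i]
g,sg=box(im.max(2)<90,240,330,130,210)
w,sw=box(im.min(2)<165,330,390,149,195)
print(g,w,sg,sw)
W=onplane(c,*w[0],.075); G=onplane(c,*g[0],.080)
cs=[onplane(c,*q,.075)[:2] for q in((219,98),(425,101),(413,218),(228,216))]
# rails (ends)
rl=[onplane(c,*q,.08)[:2] for q in((244,142),(401,144),(248,199),(395,202))]
d=rl[1]-rl[0]; e=rl[3]-rl[2]
print("W",W.round(4),"G",G.round(4)); print(np.round(cs,4), np.mean(cs,0)); print(np.round(rl,4),np.mean(rl,0))
for v in(d,e,cs[1]-cs[0],cs[2]-cs[3],(W-G)[:2]): print(np.degrees(np.arctan2(-v[0],v[1]))%180, np.linalg.norm(v))
```

```text
((285.4999694824219, 171.49998474121094), (50.99999237060547, 52.99999237060547), 0.0) ((358.4934387207031, 171.72837829589844), (40.66911697387695, 40.554874420166016), 1.6365771293640137) [  20   15   52   54 2647] [   8    2   42   42 1555]
W [ 0.5171 -0.0009  0.075 ] G [0.501  0.0797 0.08  ]
[[ 0.5627  0.1626]
 [ 0.6055 -0.0513]
 [ 0.4767 -0.0783]
 [ 0.4328  0.1381]] [0.51942339 0.04274378]
[[ 0.5235  0.1294]
 [ 0.5572 -0.0379]
 [ 0.4605  0.1165]
 [ 0.4925 -0.05  ]] [0.50840611 0.03949173]
11.383251177826224 0.17059737409385087
10.88997754463827 0.1695485639778444
11.307853786275132 0.21815908966127107
11.45358727950287 0.2208221058325705
11.291357720182418 0.0822578572435171
```

>>> {"name": "move_arm", "arguments": {
  "plan": [2,36,0,0,0,-0.8,0,2,36,0,0,0,0,0,0,0,-45,0,0,0,0,0,0,-45,0,0,0,0,0,0,-40,0,0,0,0,0,0,-20,0,0,0,0,0,0,-9,0,0,0,0,0,0,0,0,0,0,0,0,0,0,0,0,0,0]
}}

```text
time: 2.9
eef_pos: [0.4965, 0.1058, 0.0886]
tcp_rot: [0.995, 0.098, 0.001, 0.0]
contact_force: [-0.2, -0.4, 0.4]
opening: 0.003
finger_force: 0.0
```

>>> {"name": "move_arm", "arguments": {
  "plan": [0.6,-3,0,0,0,0,0,0.6,-3,0,0,0,0,0,0.6,-3,0,0,0,0,0,0.6,-3,0,0,0,0,0,0.6,-3,0,0,0,0,0]
}}

```text
time: 3.4
eef_pos: [0.4984, 0.0912, 0.0876]
tcp_rot: [0.995, 0.099, 0.0, 0.0]
contact_force: [-0.2, 0.2, 0.0]
opening: 0.0
finger_force: 0.2
```

Run:
```python
from h import *
c=shot("wrist"); s=ctrl.get_state(); print(s["eef_pos"],s["contact_force"])
a=c["color"]; b=shot("side")["color"][150:310,250:450]
cv2.imwrite("pics/w2.png",np.hstack([cv2.resize(a[60:360,100:500],(400,300)),cv2.resize(b,(375,300))])[:,:,::-1])
```

```text
[0.49848045 0.09086976 0.08753395] [ 0.20748255 -1.39601957  0.85978805]
```

View pics/w2.png

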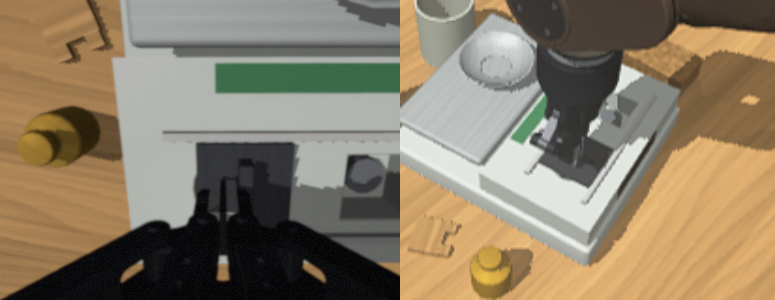

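The fingertip is just on the +y side of the rib (crop about (228,190), rib at (245,172)), low enough and close to contact.

>>> {"name": "move_arm", "arguments": {
  "plan": [1.6,-8,0,0,0,0,0,1.6,-8,0,0,0,0,0,1.6,-8,0,0,0,0,0,1.6,-8,0,0,0,0,0,1.6,-8,0,0,0,0,0,1.6,-8,0,0,0,0,0,1.6,-8,0,0,0,0,0,1.6,-8,0,0,0,0,0,1.6,-8,0,0,0,0,0,0,0,0,0,0,0,0]
}}

```text
time: 4.5
eef_pos: [0.5133, 0.0179, 0.0875]
tcp_rot: [0.995, 0.098, 0.0, 0.001]
contact_force: [1.5, -1.1, 1.8]
opening: -0.004
finger_force: 1.2
```

Run:
```python
from h import *
c=shot("wrist"); s=ctrl.get_state(); print(s["eef_pos"],s["contact_force"])
a=c["color"]; b=shot("side")["color"][150:310,250:450]
cv2.imwrite("pics/w3.png",np.hstack([cv2.resize(a[60:360,100:500],(400,300)),cv2.resize(b,(375,300))])[:,:,::-1])
```

```text
[0.51325312 0.01816654 0.08753273] [ 1.42567746 -1.11182285  2.35988146]
```

View pics/w3.png

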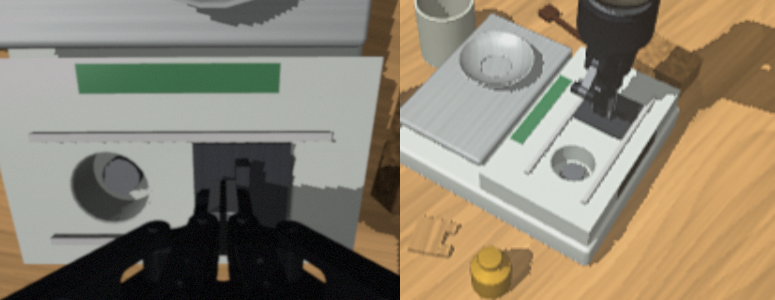

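The round well with its key is now open (crop (112,185)). The guard is near the square well, so I'll push gently on to its stop.

>>> {"name": "move_arm", "arguments": {
  "plan": [0.6,-3,0,0,0,0,0,0.6,-3,0,0,0,0,0,0,0,0,0,0,0,0]
}}

```text
time: 4.9
eef_pos: [0.5142, 0.0134, 0.0875]
tcp_rot: [0.995, 0.099, 0.0, 0.0]
contact_force: [1.7, 1.4, 2.3]
opening: 0.004
finger_force: 1.9
```

>>> {"name": "move_arm", "arguments": {
  "plan": [0.4,-2,0,0,0,0,0,0,0,0,0,0,0,0]
}}

```text
time: 5.1
eef_pos: [0.5146, 0.0114, 0.0875]
tcp_rot: [0.995, 0.099, 0.0, 0.0]
contact_force: [1.7, 2.4, 3.7]
opening: -0.0
finger_force: 2.0
```

>>> {"name": "move_arm", "arguments": {
  "plan": [0.4,-2,0,0,0,0,0,0,0,0,0,0,0,0]
}}

```text
time: 5.3
eef_pos: [0.515, 0.0093, 0.0875]
tcp_rot: [0.995, 0.099, 0.0, 0.0]
contact_force: [2.1, 2.5, 3.6]
opening: -0.0
finger_force: 2.1
```

>>> {"name": "move_arm", "arguments": {
  "plan": [0.4,-2,0,0,0,0,0,0,0,0,0,0,0,0]
}}

```text
time: 5.5
eef_pos: [0.5153, 0.0076, 0.0875]
tcp_rot: [0.995, 0.098, 0.0, -0.0]
contact_force: [1.1, 3.8, 4.5]
opening: -0.0
finger_force: 2.8
```

>>> {"name": "move_arm", "arguments": {
  "plan": [0.4,-2,0,0,0,0,0,0,0,0,0,0,0,0]
}}

```text
time: 5.7
eef_pos: [0.5154, 0.0074, 0.0875]
tcp_rot: [0.995, 0.098, 0.0, -0.002]
contact_force: [0.8, 9.8, 6.2]
opening: -0.002
finger_force: 5.8
```

Run:
```python
from h import *
c=shot("wrist"); s=ctrl.get_state(); print(s["eef_pos"],s["contact_force"])
a=c["color"]; cv2.imwrite("pics/w4.png",cv2.resize(a[100:350,80:480],(800,500))[:,:,::-1])
```

```text
[0.51537719 0.00742245 0.08752204] [1.12766184 9.17906417 6.35569944]
```

View pics/w4.png

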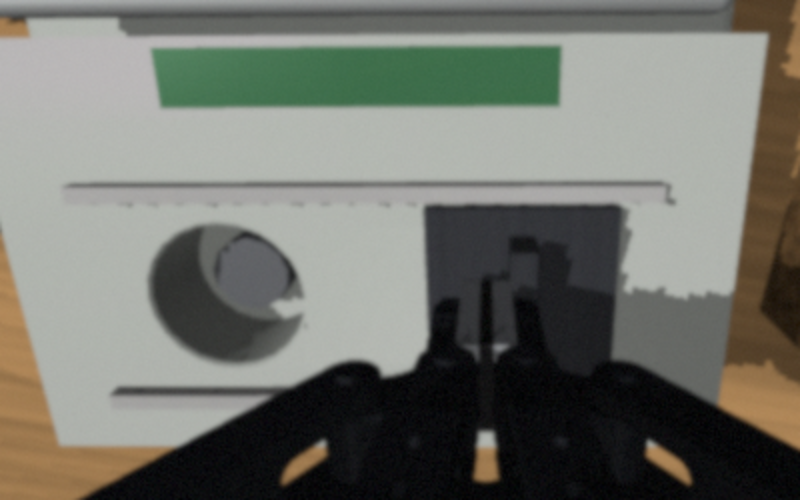

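At the stop (force rose, motion stalled). The round well mouth spans crop x 150..305, y 223..364 and the key is near (257,272).

Run:
```python
from h import *
c=shot("wrist")
def P(x,y,z): return onplane(c,80+x/2,100+y/2,z)[:2]
a=[P(150,285,.075),P(305,295,.075),P(222,223,.075),P(236,364,.075)]
print(np.round(a,4),np.mean(a,0)); 
print(np.linalg.norm(a[0]-a[1]),np.linalg.norm(a[2]-a[3]))
k=[P(218,270,.057),P(293,282,.057),P(250,236,.057)];print(np.round(k,4))
print((k[0]+k[1])/2, np.linalg.norm(k[0]-k[1]))
```

```text
[[0.4984 0.1095]
 [0.5045 0.0625]
 [0.5228 0.089 ]
 [0.476  0.0817]] [0.50043362 0.08568818]
0.047343245658929715 0.04739485593727864
[[0.4981 0.0971]
 [0.4987 0.0717]
 [0.5125 0.0873]]
[0.498412   0.08440417] 0.025339656226743692
```

>>> {"name": "move_arm", "arguments": {
  "plan": [-1,5,0,0,0,0,0,0,0,20,0,0,0,0,0,0,10,0,0,0,0]
}}

```text
time: 6.1
eef_pos: [0.5133, 0.0101, 0.1169]
tcp_rot: [0.995, 0.099, -0.002, 0.0]
contact_force: [0.1, -0.5, 0.2]
opening: -0.001
finger_force: 0.0
```

>>> {"name": "move_arm", "arguments": {
  "plan": [-4,25,0,0,0,0,0,-5,25,0,0,0,0,0,-5,26,0,0,0,0,0,0,0,0,0,0,0,0,0,0,-20,0,0,0,0,0,0,-15,0,0,0,0,0,0,-10,0,0,0,0,0,0,-7,0,0,0,0,0,0,0,0,0,0,0]
}}

```text
time: 7.0
eef_pos: [0.4997, 0.0859, 0.0641]
tcp_rot: [0.995, 0.098, -0.001, 0.0]
contact_force: [0.2, -0.1, 0.6]
opening: 0.002
finger_force: 0.0
```

>>> {"name": "move_arm", "arguments": {
  "plan": [0,0,-3,0,0,0,0,0,0,-3,0,0,0,0,0,0,-2,0,0,0,0,0,0,0,0,0,0,0]
}}

```text
time: 7.4
eef_pos: [0.5004, 0.0864, 0.0573]
tcp_rot: [0.995, 0.099, -0.0, 0.0]
contact_force: [-0.1, -0.3, 0.3]
opening: 0.002
finger_force: 0.0
```

>>> {"name": "move_arm", "arguments": {
  "plan": [0,0,-2,0,0,0,0,0,0,-2,0,0,0,0,0,0,-1,0,0,0,0,0,0,0,0,0,0,0]
}}

```text
time: 7.8
eef_pos: [0.5007, 0.0864, 0.0526]
tcp_rot: [0.995, 0.099, 0.0, 0.0]
contact_force: [-1.1, 0.3, 3.9]
opening: 0.001
finger_force: 1.8
```

>>> {"name": "move_arm", "arguments": {
  "plan": [0,0,-1.5,0,0,0,0,0,0,0,0,0,0,0]
}}

```text
time: 8.0
eef_pos: [0.5008, 0.0864, 0.0519]
tcp_rot: [0.995, 0.099, -0.0, -0.0]
contact_force: [-3.4, 0.4, 9.5]
opening: 0.003
finger_force: 4.7
```

Bottomed out at about 9 N; hold.

>>> {"name": "move_arm", "arguments": {
  "plan": [0,0,-0.5,0,0,0,0,0,0,0,0,0,0,0,0,0,0,0,0,0,0,0,0,0,0,0,0,0,0,0,0,0,0,0,0,0,0,0,0,0,0,0,0,0,0,0,0,0,0,0,0,0,0,0,0,0,0,0,0,0,0,0,0,0,0,0,0,0,0,0,0,0,0,0,0,0,0,0,0,0,0,0,0,0]
}}

```text
time: 9.2
eef_pos: [0.5008, 0.0864, 0.0519]
tcp_rot: [0.995, 0.099, -0.0, 0.0]
contact_force: [-4.1, 0.2, 12.0]
opening: 0.002
finger_force: 5.8
```

>>> {"name": "move_arm", "arguments": {
  "plan": [0,0,0,0,0,0,0,0,0,0,0,0,0,0,0,0,0,0,0,0,0,0,0,0,0,0,0,0]
}}

```text
time: 9.6
eef_pos: [0.5008, 0.0864, 0.0519]
tcp_rot: [0.995, 0.099, -0.0, 0.0]
contact_force: [-4.8, 0.2, 10.9]
opening: -0.002
finger_force: 5.8
```

>>> {"name": "move_arm", "arguments": {
  "plan": [0,0,4,0,0,0,0,0,0,8,0,0,0,0,0,0,15,0,0,0,0,0,0,20,0,0,0,0,0,0,20,0,0,0,0,0,0,0,0,0,0,0]
}}

```text
time: 10.2
eef_pos: [0.5026, 0.0864, 0.1201]
tcp_rot: [0.995, 0.099, 0.003, 0.0]
contact_force: [-0.8, -0.5, 0.6]
opening: 0.003
finger_force: 0.0
```

>>> {"name": "move_arm", "arguments": {
  "plan": [6,-36,0,0,0,0,0,6,-37,0,0,0,0,0,6,-37,0,0,0,0,0,0,0,0,0,0,0,0,0,0,-16,0,0,0,0,0,0,-10,0,0,0,0,0,0,-6,0,0,0,0,0,0,0,0,0,0,0]
}}

```text
time: 11.0
eef_pos: [0.5172, -0.0227, 0.0836]
tcp_rot: [0.995, 0.099, -0.002, -0.001]
contact_force: [0.3, -0.3, 0.7]
opening: -0.0
finger_force: 0.0
```

>>> {"name": "move_arm", "arguments": {
  "plan": [-0.8,4,0,0,0,0,0,-0.8,4,0,0,0,0,0,-0.8,4,0,0,0,0,0,-0.8,4,0,0,0,0,0,-0.8,4,0,0,0,0,0,0,0,0,0,0,0,0]
}}

```text
time: 11.6
eef_pos: [0.5147, -0.003, 0.0857]
tcp_rot: [0.995, 0.099, 0.0, -0.0]
contact_force: [-0.0, -0.2, 0.9]
opening: 0.002
finger_force: 0.1
```

>>> {"name": "move_arm", "arguments": {
  "plan": [-1.6,8,0,0,0,0,0,-1.6,8,0,0,0,0,0,-1.6,8,0,0,0,0,0,-1.6,8,0,0,0,0,0,-1.6,8,0,0,0,0,0,-1.6,8,0,0,0,0,0,-1.6,8,0,0,0,0,0,-1.6,8,0,0,0,0,0,-1.2,6,0,0,0,0,0,0,0,0,0,0,0,0]
}}

```text
time: 12.6
eef_pos: [0.5, 0.0674, 0.0851]
tcp_rot: [0.995, 0.099, -0.0, -0.0]
contact_force: [-0.5, -0.0, -1.0]
opening: -0.002
finger_force: 0.0
```

>>> {"name": "move_arm", "arguments": {
  "plan": [-0.6,3,0,0,0,0,0,0,0,0,0,0,0,0]
}}

```text
time: 12.8
eef_pos: [0.4996, 0.069, 0.0849]
tcp_rot: [0.995, 0.099, -0.0, 0.001]
contact_force: [0.9, -3.5, -0.1]
opening: -0.001
finger_force: 1.7
```

>>> {"name": "move_arm", "arguments": {
  "plan": [-0.4,2,0,0,0,0,0,0,0,0,0,0,0,0]
}}

```text
time: 13.0
eef_pos: [0.4996, 0.0693, 0.085]
tcp_rot: [0.995, 0.099, -0.0, 0.002]
contact_force: [0.5, -9.0, -0.8]
opening: -0.0
finger_force: 4.1
```

>>> {"name": "move_arm", "arguments": {
  "plan": [-0.4,2,0,0,0,0,0,0,0,0,0,0,0,0]
}}

```text
time: 13.2
eef_pos: [0.4996, 0.0696, 0.0851]
tcp_rot: [0.995, 0.1, -0.0, 0.004]
contact_force: [2.1, -14.9, -0.5]
opening: 0.001
finger_force: 6.6
```

Stalled with force rising, so it should be at the stop. I'll back off, lift and check.

>>> {"name": "move_arm", "arguments": {
  "plan": [1,-5,0,0,0,0,0,1,-5,0,0,0,0,0,0,0,20,0,0,0,0,0,0,40,0,0,0,0,0,0,50,0,0,0,0,0,-40,40,0,0,0,0,0,-40,40,0,0,0,0,0,-40,10,0,0,0,0,0,0,0,0,0,0,0]
}}

```text
time: 14.1
eef_pos: [0.5021, -0.0506, 0.2788]
tcp_rot: [0.995, 0.096, 0.002, 0.001]
contact_force: [-0.7, 0.7, 0.0]
opening: -0.002
finger_force: 0.0
```

Run:
```python
from h import *
c=shot("wrist"); s=ctrl.get_state(); print(s["time"],s["eef_pos"],s["contact_force"])
a=cv2.resize(c["color"][20:320,100:500],(400,300)); b=shot("scene")["color"][120:320,240:440]
im=c["color"].astype(int)
cv2.imwrite("pics/w5.png",np.hstack([a,cv2.resize(b,(400,400))[:300]])[:,:,::-1])
m=(im.max(2)<90).astype(np.uint8); m[230:]=0
k,l,st,ce=cv2.connectedComponentsWithStats(m)
for i in range(1,k):
    if st[i,4]>600:
        g=ce[i]; print(st[i],g,onplane(c,*g,.080).round(4))
```

```text
14.15 [ 0.50133085 -0.04861627  0.27688933] [-0.03519825  0.8746501  -0.64558691]
[ 340    0   28  112 1121] [350.80374665  67.44246209] [ 0.6374 -0.0555  0.08  ]
[261   6  50  76 894] [294.52237136  52.70917226] [0.6401 0.0088 0.08  ]
[389   9  31  71 725] [404.04827586  37.13241379] [ 0.6782 -0.106   0.08  ]
[123 131  36  29 620] [143.41451613 145.08870968] [0.5064 0.1717 0.08  ]
[ 189  140   51   49 2229] [214.39614177 163.90174966] [0.4999 0.0853 0.08  ]
```

View pics/w5.png

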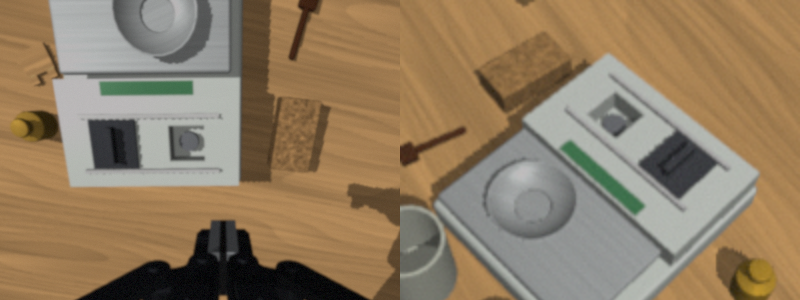

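The guard is fully back over the round well at (0.500, 0.085), which matches the measured well centre. The square well is open, and everything else is undisturbed.

```bash
python3 -c "
from plant import order
print(order.sign_off())"
```

```text
the job is handed in; nothing more can be done
None
```

I slid the guard across to its stop over the square well, held the tare key fully down for about 1.6 s, let it come up, and slid the guard back to its stop over the round well. The job was handed in at about 14 s, and the last pictures showed nothing else disturbed.

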